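# Free and level the bedside scale, and hold its foot for the lock nut

### The job

The ward scale has just been carried in with its levelling foot screwed too far in, so it leans to its knob end. Slide the transport lock away from the wing knob, all the way to its end stop at the front, which frees the knob; then push the wing knob fully down and turn it, pushed down, until the bubble rests between the two rings of the spirit vial. Finish holding: your fingers stay on the knob and keep it pressed fully down with the bubble at rest between the rings, so that I can tighten the lock nut underneath. Do not shift or knock over the things standing round the scale.

Things in the scene. Friction and masses are not known exactly. Their poses are not given: they have to be found in the camera images.
- scale: White bench scale, steel load plate, 240 mm deep (x) by 330 mm wide (y), stands fast. Origin on the cabinet top under its middle; x to its back, y to its left. y > -55 mm: case 64 mm high, plate rim 79 mm. y -165 to -55 mm: control deck, 46 to 48 mm high, with knob (axis x 50, y -130 mm) and lock. Leans under 0.4 degrees about its left feet; the right foot, straight below the knob, raises it.
- knob: Black push-to-turn wing knob over the right foot: skirt 44 mm across, 8 mm high; on it a wing 44 mm long (own x), 12 mm thick (own y), 8 to 33 mm above the origin: grip the 12 mm. White line on the wing's +x half. Origin on the axis at the skirt's underside, 54 mm above the cabinet when up. Turns clockwise from above to screw the foot out, which raises the right end and sends the bubble right.
- plunger (a joint): How far the knob is pushed down, m: 0 up (sprung), 0.005 down on the teeth (takes about 2.5 N). A further 3 to 15 N makes the teeth bite; only so does turning it (about 0.02 N m) turn the foot. Let up, it spins idle and leaves the foot as it is: so it can be turned back and pressed for another stroke. With the lock in, its fork stops the knob at 0.002 to 0.003.
- lock_grip (a point): Middle of the lock's upright black grip: block 14 mm (x) by 24 mm (y), free on both sides, from 5 to 27 mm above the control deck (this point 18 mm above it), on a flat steel fork in front of the wing knob between rails 4 mm high. 62 mm in front of the knob's axis when locked. Axes as scale.
- lock (a joint): Travel of the transport lock, m, towards the scale's front (-x of scale): 0 fork fully under the knob, 0.032 at its end stop, knob free. Rubs with about 2 N and stays where it is left.
- vial_middle (a point): Middle of the spirit vial on the front of the case, between its two dark rings (26 mm apart). Green tube 80 mm long, 16 mm thick, lying along the scale's y, axis 66 mm above the cabinet. Its y axis points to the scale's left.
- bubble_middle (a point): Middle of the pale bubble, 18 mm long; it moves along the vial only, to the higher end. Starts 9 to 23 mm left (+y) of the vial's middle and goes right (-y) about 13 mm per radian of clockwise foot turn. Between the rings when within 4 mm of the middle.
- pill_vial: Orange pill vial with white cap, 47 mm across, 118 mm high, bystander. Origin under its middle.
- tablet_bottle: White tablet bottle, 60 mm across, 105 mm high, bystander. Origin under its middle.
- mug_spoon: Grey mug with a spoon in it, 94 mm across, 149 mm high, bystander. Origin under its middle.
- dose_cup: Clear dose cup, 40 mm across, 42 mm high, bystander. Origin under its middle.

How it is judged:
On the way, in this order (a step that is already met when the one before it is completed fails the run):
1. the transport lock is slid to its end stop at the front (value of joint lock above 0.0295 m), for 0.2 s.
2. the wing knob is pushed down onto its teeth (value of joint lock above 0.0295 m and value of joint plunger above 0.004 m), for 0.1 s.
3. the knob is held down with the bubble between the rings (all of step 2 and contact force between the fingers and knob above 2 N and y of bubble_middle in the frame of vial_middle between -0.004 and 0.004 m), for 0.3 s.
At the end, for the whole second after the job is handed in: Transport lock within 2.5 mm of its end stop; wing knob pushed down by more than 4 mm, touched by the fingers with more than 2 N and at rest; bubble within 4 mm of the vial's middle, that is between the rings (all of step 3 and linear speed of knob below 0.02 m/s); the arm keeps its last pose, push and grip.
It fails at once if a bystander (pill vial, tablet bottle, mug or dose cup) is shifted by more than 20 mm or tipped (distance of any of pill_vial, tablet_bottle, mug_spoon, dose_cup from where it was at the start of the episode above 0.02 m or angle between any of pill_vial, tablet_bottle, mug_spoon, dose_cup's own z axis and vertical above 0.5 rad).
It also fails if it takes over 58 s, if anything falls off the work surface, if the arm or the gripper's body presses on something with over 40 N, if the wrist force passes 120 N, or if a joint passes its speed limit or range.

### The arm

A 7-joint arm with a two-finger parallel gripper is mounted at the origin on a cart in front of the work surface, level with it; the furniture and walls round the work are solid. World frame = base frame: x ahead of the robot, y to its left, z up, the work surface at z = 0. Lengths are in m, angles in rad, forces in N, time in s.
With the tool pointing down it reaches from about 0.4 to 0.85 m from the base axis. Payload 4.5 kg.
Tool frame: the origin (TCP) lies at the very end of the fingers, on their centre line; the grasp point (between the pads) lies 19 mm behind it; z points along the fingers, y is the line along which they close (so a half turn about z gives the same grasp; the last joint's range is limited). The gripper opens to 88 mm and grips with 3 to 60 N. Pads are 18 mm wide; open, the fingers measure 123 mm over their backs; the gripper's body (75 mm by 187 mm) begins 45 mm behind the grasp point.
Start: joints at [-1.301, 0.689, -0.195, 1.565, 0.157, 0.902, -0.215], TCP at [0.146, 0.608, 0.239] pointing down, gripper open.
Joint ranges: [-3.01, 3.01], [-0.46, 2.08], [-1.47, 1.51], [0.13, 2.56], [-1, 4.14], [0.04, 2.09], [-2.66, 2.66]. Speed limits (rad/s): [2.57, 2.57, 3.14, 3.14, 3.14, 3.14, 3.14].

### API

Orientations are given as [roll, pitch, yaw] about the fixed x, y, z axes, in that order (R = Rz(yaw) Ry(pitch) Rx(roll)).
In Python, from workcell import env gives the robot as it stands.
- The arm moves only by the tool carry_out, never from a script. Its argument "increments" is one flat list of numbers, 4 for each row, row after row: the shift along the tool's x, y, z in m, then the turn about the tool's z in rad. In form: [x, y, z, roll, x, y, z, roll, ...]. A call has 1 to 10 rows; each row shifts and turns the commanded pose from where the row before left it, along the tool's axes as they then stand; what a row does not reach is not made up. A row lasts 1/12 s, in which the tool goes at most 41.7 mm and 7.16 degrees, less where a joint would pass 70% of its speed; a pose out of reach is approached as far as the arm can. A call is refused whole if a number of a shift passes 0.0417 or a number of a turn 0.125, either way. A call with a gripper value outside its range is refused whole. "hand" is the gripper's target within -1 to 1 (fully open at 1, half-way at 0, shut at -1), set as the call begins (left out, the last holds). The fingers move at their own pace and stop on an object; "squeeze" is the grip in N (left out, the last holds). Time passes only in rows, so rows that do not move let the fingers close. It gives the time, the measured TCP pose, the force, the opening and the grip force at its end, in the units of the state.
- env.get_state(): the state, without advancing time (a new reading comes with each control period).
- env.read_camera(name): name is "side" or "top" or "wrist"; returns the picture (400x640x3 uint8, blue, green, red); there is no depth.
- env.camera_info(name): a dict with "camera_matrix" (3x3 intrinsics, pixels), "rvec" (rotation vector, rad) and "tvec" (3), from world to camera coordinates, as OpenCV has them. Camera axes: x right, y down, z forward; pixel columns grow to the right and rows downward; lengths in m; the calibration is good to about 2 mm. A picture is of the moment at which its call begins: read the wrist's pose just before it. camera_info takes no time and is no camera call; for the wrist camera it gives the pose at the moment of the call.
- env.finish_job(): hands the job in; it is judged then, once.
The state is a dict: "time_s": time; "joints": joint angles; "joint_velocities": joint speeds; "joint_torque": joint torques, N m; "ee_pos": TCP position; "eef_rot": TCP orientation; "force": force on the tool from outside, world axes, zero at the start; "ft_torque": the same for the moment, N m; "gripper_width": finger opening in m; "grasp_force": force on a finger pad.
Only numpy, scipy, OpenCV 4.12 (cv2) and the standard library are available. Lean on these libraries where they do the work, as an engineer would, in place of code of your own. Each camera call takes 0.05 s, during which the arm holds its last target. There are 200 camera calls.

## Working session

There is one attempt and no reset: what is moved stays moved. The work goes in short steps, Python scripts to look and compute and a tool call to move; the robot and the scene stay as the last step left them, time stands still between calls to the robot, and variables do not carry over. Pictures are saved under pics/ and viewed, at most 10 in all, crops included, and the job is handed in when it is done.

Besides the shell and the picture viewer there is one more tool, called after "Emit:" as name(argument=value, ...) on one line, values as JSON. carry_out: Moves the arm, as the interface text tells. Its arguments: {"type":"object","properties":{"increments":{"type":"array"},"hand":{"type":"number"},"squeeze":{"type":"number"}},"required":["increments"]}

```bash
mkdir -p pics
cat > h.py <<'E'
import numpy as np,cv2
from workcell import env
def cam(n):
    i=env.camera_info(n);K=np.array(i["camera_matrix"],float);R=cv2.Rodrigues(np.array(i["rvec"],float))[0];t=np.array(i["tvec"],float).ravel();return K,R,t
def ray(c,u,v):
    K,R,t=c;d=R.T@np.linalg.solve(K,[u,v,1.]);return -R.T@t,d
def onz(c,u,v,z):
    o,d=ray(c,u,v);return o+d*(z-o[2])/d[2]
def proj(c,p):
    K,R,t=c;q=K@(R@np.array(p,float)+t);return q[:2]/q[2]
E
python3 - <<'E'
from h import *
for n in["top","side"]:
    cv2.imwrite(f"pics/{n}0.png",env.read_camera(n));K,R,t=cam(n);print(n,K[0,0],-R.T@t,R[2])
s=env.get_state();print(s)
E
```

```text
top 450.285711349804 [ 0.38095894 -0.14774735  1.11200407] [ 0.10978463 -0.01653448 -0.99381786]
side 388.94292381437873 [ 0.5580301  -0.99099009  0.51207579] [-0.04909392  0.88962044 -0.45405425]
{'time_s': 0.1, 'joints': array([-1.3012038 ,  0.68990965, -0.19451344,  1.56619172,  0.15729275,
        0.90251284, -0.21512862]), 'joint_velocities': array([ 4.02789323e-04, -2.15981862e-03, -4.30226332e-04, -1.52338008e-03,
        4.63469157e-04,  9.25953044e-04, -9.37210154e-05]), 'joint_torque': array([-3.47206260e-03, -5.28505433e+01, -1.27197258e+00, -1.53837758e+01,
       -5.26027149e-02,  1.90334576e-03,  3.92889501e-05]), 'ee_pos': array([0.14592413, 0.60716129, 0.23799699]), 'eef_rot': array([-3.13996459e+00,  1.16614112e-04,  2.90583235e+00]), 'force': array([ 0.29497697, -0.52987917, -0.34422768]), 'ft_torque': array([ 0.01214112, -0.05797183, -0.02999322]), 'grasp_force': 0.0, 'gripper_width': 0.08803089260771615}
```

View pics/top0.png

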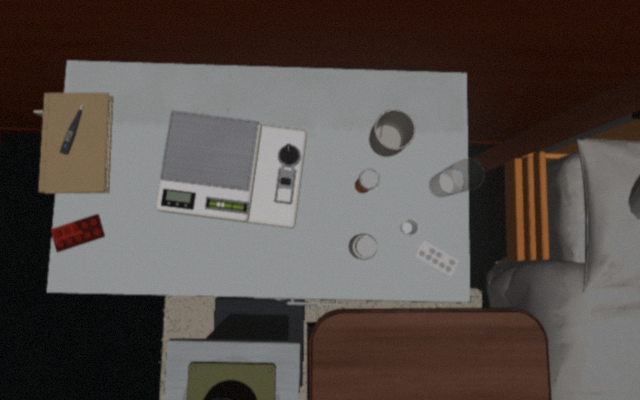

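View pics/side0.png

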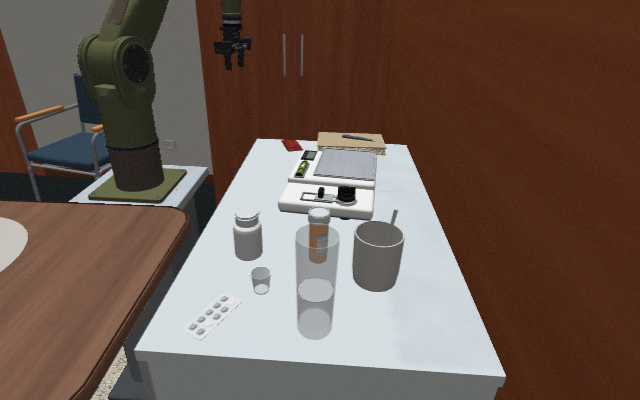

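The top view has image up = +x and left = +y. The knob is near (289,155), the lock grip near (286,182) and the vial near (227,205). The bystanders stand to the right, at u > 350.

Run:
```python
from h import *
im=cv2.imread("pics/top0.png");c=cam("top")
cr=cv2.resize(im[100:240,150:320],None,fx=4,fy=4,interpolation=cv2.INTER_CUBIC);cv2.imwrite("pics/crop.png",np.clip(cr*1.3,0,255).astype(np.uint8))
# white deck/case outline
g=im.min(2);m=((g>175)).astype(np.uint8)
for u,v,z in[(306,129,.047),(296,227,.047),(157,210,.064),(171,111,.064)]:print(onz(c,u,v,z))
hsv=cv2.cvtColor(im,cv2.COLOR_BGR2HSV)
k=(im.max(2)<60)[140:170,270:310];ys,xs=np.nonzero(k);print("knob",xs.mean()+270,ys.mean()+140,onz(c,xs.mean()+270,ys.mean()+140,.07),len(xs))
v=((hsv[...,0]>30)&(hsv[...,0]<85)&(hsv[...,1]>90))[190:220,195:255];ys,xs=np.nonzero(v);u0,v0=xs.mean()+195,ys.mean()+190;print("vial",u0,v0,onz(c,u0,v0,.07),xs.min()+195,xs.max()+195)
for u,v in[(372,131),(369,180),(408,228),(364,246)]:print(onz(c,u,v,.1))
```

```text
[ 0.66149246 -0.15829321  0.047     ]
[ 0.42424635 -0.1404456   0.047     ]
[0.45491905 0.18262691 0.064     ]
[0.69143969 0.16378293 0.064     ]
knob 288.79693486590037 154.87739463601534 [ 0.59207526 -0.1191586   0.07      ] 261
vial 227.1341463414634 205.02439024390245 [0.47014769 0.02010879 0.07      ] 208 243
[ 0.64723958 -0.30993402  0.1       ]
[ 0.53299591 -0.30402739  0.1       ]
[ 0.42609445 -0.39311849  0.1       ]
[ 0.38339318 -0.29414209  0.1       ]
```

View pics/crop.png

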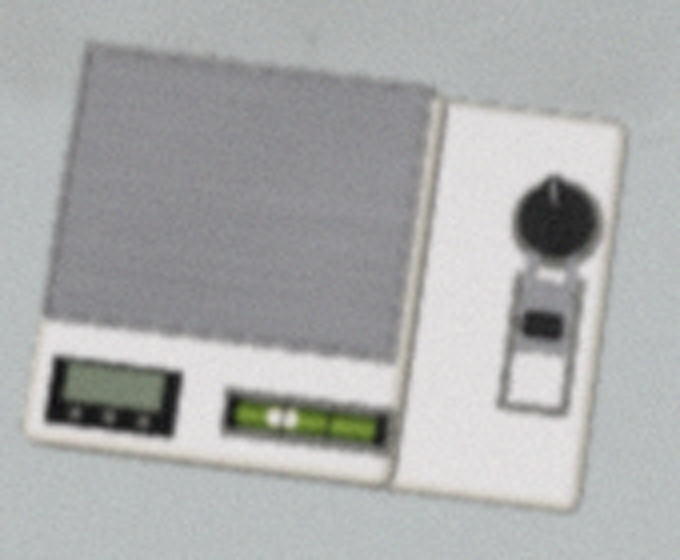

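The scale is near (0.558, 0.012) with yaw about -0.077, the knob near (0.594, -0.120) and the grip near (0.532, -0.115). The bubble (281,418 in the crop) is about 14 mm left of the vial middle (307). The corner distances match the given scale size, so I'll move to a hover.

Emit:
carry_out(increments=[-0.0232, -0.0253, 0, 0, -0.0232, -0.0253, 0, 0, -0.0232, -0.0253, 0, 0, -0.0232, -0.0253, 0, 0, -0.0232, -0.0253, 0, 0, -0.0232, -0.0253, 0, 0, -0.0232, -0.0253, 0, 0, -0.0232, -0.0253, 0, 0], hand=1, squeeze=30)

```text
time_s: 0.77
ee_pos: [0.2796, 0.3659, 0.2386]
eef_rot: [-3.141, -0.0, 2.906]
force: [0.9, 0.3, -0.7]
gripper_width: 0.0884
grasp_force: 0.0
```

Emit:
carry_out(increments=[-0.0232, -0.0253, 0, 0, -0.0232, -0.0253, 0, 0, -0.0232, -0.0253, 0, 0, -0.0232, -0.0253, 0, 0, -0.0232, -0.0253, 0, 0, -0.0232, -0.0253, 0, 0, -0.0232, -0.0253, 0, 0, -0.0232, -0.0253, 0, 0])

```text
time_s: 1.43
ee_pos: [0.4128, 0.1257, 0.2386]
eef_rot: [-3.141, -0.0, 2.906]
force: [0.1, 0.2, -0.2]
gripper_width: 0.0883
grasp_force: 0.0
```

Emit:
carry_out(increments=[-0.0232, -0.0253, 0, 0, -0.0232, -0.0253, 0, 0, -0.0232, -0.0253, 0, 0, -0.0232, -0.0253, 0, 0, -0.0232, -0.0253, 0, 0, -0.0232, -0.0253, 0, 0, -0.0232, -0.0253, 0, 0, -0.0232, -0.0253, 0, 0, 0, 0, 0, -0.08, 0, 0, 0, -0.08])

```text
time_s: 2.27
ee_pos: [0.5459, -0.1157, 0.238]
eef_rot: [-3.141, -0.0, 3.065]
force: [0.3, 1.1, -0.1]
gripper_width: 0.0879
grasp_force: 0.0
```

Run:
```python
from h import *
c=cam("wrist");im=env.read_camera("wrist");cv2.imwrite("pics/w1.png",np.clip(im*1.4,0,255).astype(np.uint8))
s=env.get_state();print(s["time_s"],s["ee_pos"],s["eef_rot"],s["joints"],s["force"])
np.savez("w1.npz",K=c[0],R=c[1],t=c[2]);print(-c[1].T@c[2],proj(c,[.594,-.12,.087]),proj(c,[.532,-.115,.073]))
```

```text
2.3167 [ 0.54542492 -0.11423316  0.23802298] [-3.14148948e+00 -9.31720489e-04  3.07041459e+00] [ 0.32822258  0.61245351 -0.33853307  1.76824978  0.26760485  0.80715634
  1.35977586] [ 0.2435293  -0.18845324  0.38990052]
[ 0.4760895  -0.10814642  0.38458766] [314.29135895 234.49158791] [314.48703705 168.84812127]
```

View pics/w1.png

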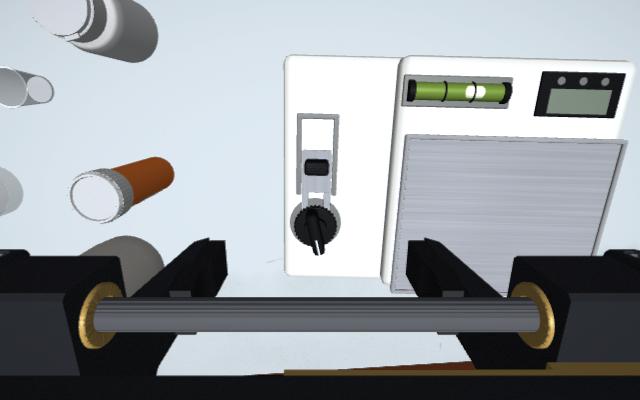

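In the wrist view down = +x and right = +y. The lock grip is at (316,167) and the wing's white line end at (319,253). The vial is at (410–510, 92), with rings at about 445 and 473 and the bubble at 476.

Run:
```python
from h import *
z=np.load("w1.npz");c=(z["K"],z["R"],z["t"]);im=cv2.imread("pics/w1.png")
cr=im[150:265,280:350];cv2.imwrite("pics/w1c.png",cv2.resize(np.clip(cr.astype(float)*2.2,0,255).astype(np.uint8),None,fx=5,fy=5,interpolation=cv2.INTER_CUBIC))
d=(im.max(2)<75).astype(np.uint8)
n,l,st,ce=cv2.connectedComponentsWithStats(d)
for i in range(1,n):
    if st[i,4]>80 and 285<ce[i,0]<345 and 140<ce[i,1]<265:print(st[i],ce[i],onz(c,*ce[i],.07))
print("skirt proj centre",proj(c,[.594,-.12,.058]))
```

```text
[305 159  24  17 373] [316.24664879 166.75067024] [ 0.53061484 -0.1131978   0.07      ]
[ 294  205   43   50 1396] [315.0508596  226.43266476] [ 0.59199429 -0.11920276  0.07      ]
skirt proj centre [314.51879769 224.3213985 ]
```

View pics/w1c.png

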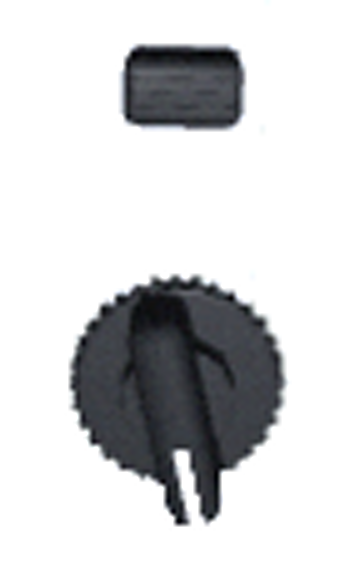

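Emit:
carry_out(increments=[0.0077, 0.0004, 0.03, 0, 0.0076, 0.0004, 0.03, 0, 0, 0, 0.03, 0, 0, 0, 0.03, 0, 0, 0, 0.03, 0, 0, 0, 0.02, 0, 0, 0, 0.009, 0, 0, 0, 0, 0], hand=0)

```text
time_s: 2.98
ee_pos: [0.529, -0.1102, 0.0579]
eef_rot: [3.141, -0.004, 3.066]
force: [-0.3, -0.2, 0.2]
gripper_width: 0.0441
grasp_force: 0.0
```

Run:
```python
from h import *
z=np.load("w1.npz");c=(z["K"],z["R"],z["t"])
f=lambda u,v:(u/5+280,v/5+150)
for a,b in[((133,370),(165,510)),((193,350),(220,490)),((180,450),(203,520))]:
    p,q=onz(c,*f(*a),.087),onz(c,*f(*b),.087);print(q,np.arctan2(q[1]-p[1],q[0]-p[0]))
print("skirt",onz(c,315.5,226.6,.062)); print(env.get_state()["ee_pos"],env.get_state()["gripper_width"])
w=cv2.imread("pics/w1.png");h=cv2.cvtColor(w,cv2.COLOR_BGR2HSV)
for u,v in[(410,92),(445,92),(473,92),(476,92),(510,94)]:print(onz(c,u,v,.07))
```

```text
[ 0.61240845 -0.12274606  0.087     ] 0.12693698060449304
[ 0.60895926 -0.11157854  0.087     ] 0.10472307913222605
[ 0.61513586 -0.11540084  0.087     ] 0.21862683229016452
skirt [ 0.59516398 -0.11902863  0.062     ]
[ 0.52898997 -0.11020147  0.0578972 ] 0.044059372020044715
[ 0.46846549 -0.0224252   0.07      ]
[0.47094891 0.00943207 0.07      ]
[0.47293472 0.03490595 0.07      ]
[0.47314744 0.03763467 0.07      ]
[0.47731171 0.06869582 0.07      ]
```

Emit:
carry_out(increments=[0, 0, 0, 0, 0, 0, 0, 0, 0, 0, 0, 0, 0, 0, 0, 0, 0, 0, 0, 0], hand=-1, squeeze=20)

```text
time_s: 3.4
ee_pos: [0.531, -0.1146, 0.061]
eef_rot: [-3.137, 0.002, 3.062]
force: [1.7, -6.7, -2.3]
gripper_width: 0.0237
grasp_force: 20.0
```

Emit:
carry_out(increments=[0.005, 0, 0, 0, 0.005, 0, 0, 0, 0.005, 0, 0, 0, 0.005, 0, 0, 0, 0.005, 0, 0, 0, 0.005, 0, 0, 0, 0.004, 0, 0, 0, 0, 0, 0, 0, 0, 0, 0, 0])

```text
time_s: 4.15
ee_pos: [0.5012, -0.1115, 0.0612]
eef_rot: [-3.139, 0.01, 3.062]
force: [6.7, -7.5, -8.0]
gripper_width: 0.0239
grasp_force: 20.0
```

Emit:
carry_out(increments=[0.003, 0, 0, 0, 0.002, 0, 0, 0, 0, 0, 0, 0, 0, 0, 0, 0, 0, 0, 0, 0])

```text
time_s: 4.57
ee_pos: [0.501, -0.1113, 0.0614]
eef_rot: [-3.14, 0.019, 3.062]
force: [13.9, -9.3, -13.2]
gripper_width: 0.0235
grasp_force: 20.0
```

Emit:
carry_out(increments=[0, 0, 0, 0, 0, 0, 0, 0, 0, 0, 0, 0, 0, 0, -0.02, 0, 0, 0, -0.02, 0, 0, 0, -0.02, 0, 0, 0, 0, 0, 0, 0, 0, 0], hand=0, squeeze=30)

```text
time_s: 5.23
ee_pos: [0.4917, -0.1076, 0.1207]
eef_rot: [3.141, 0.002, 3.066]
force: [0.8, -0.0, -0.2]
gripper_width: 0.0439
grasp_force: 0.0
```

Run:
```python
from h import *
c=cam("wrist");im=env.read_camera("wrist");cv2.imwrite("pics/w2.png",np.clip(im*1.6,0,255).astype(np.uint8))
s=env.get_state();print(s["time_s"],s["ee_pos"],s["eef_rot"],s["force"])
np.savez("w2.npz",K=c[0],R=c[1],t=c[2]);print(proj(c,[.595,-.119,.062]),proj(c,[.500,-.111,.073]))
```

```text
5.2833 [ 0.49113533 -0.10764434  0.11987625] [3.14135644e+00 2.25659172e-04 3.06605139e+00] [-0.6812467  -0.78011824  0.54160079]
[309.44161976 349.10111348] [309.39014304 236.25480735]
```

View pics/w2.png

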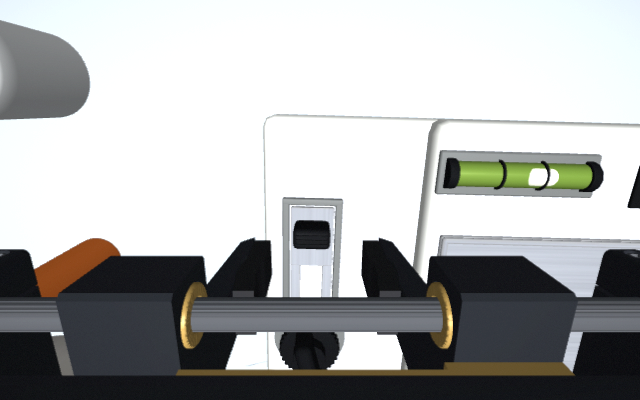

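The lock is at its front stop: the grip is at (311,234), which casts to about 94 mm in front of the knob. The bubble (543,177) is left of the vial middle (524,175). Next I go to the knob.

Emit:
carry_out(increments=[-0.021, -0.0007, 0, 0, -0.021, -0.0007, 0, 0, -0.021, -0.0007, 0, 0, -0.021, -0.0007, 0, 0, -0.0199, -0.0008, 0, 0, 0, 0, 0, -0.1, 0, 0, 0, -0.095, 0, 0, 0, 0])

```text
time_s: 5.95
ee_pos: [0.5939, -0.1191, 0.118]
eef_rot: [3.14, -0.003, -3.02]
force: [-0.0, 0.3, 0.1]
gripper_width: 0.0438
grasp_force: 0.0
```

Emit:
carry_out(increments=[0, 0, 0.015, 0, 0, 0, 0.015, 0, 0, 0, 0.012, 0, 0, 0, 0.008, 0, 0, 0, 0.004, 0, 0, 0, 0, 0, 0, 0, 0, 0])

```text
time_s: 6.53
ee_pos: [0.5949, -0.1192, 0.0657]
eef_rot: [3.142, 0.0, -3.023]
force: [-0.3, -0.8, -0.5]
gripper_width: 0.0436
grasp_force: 0.0
```

Emit:
carry_out(increments=[0, 0, 0, 0, 0, 0, 0, 0, 0, 0, 0, 0, 0, 0, 0, 0, 0, 0, 0, 0, 0, 0, 0, 0], hand=-1, squeeze=30)

```text
time_s: 7.03
ee_pos: [0.5951, -0.121, 0.066]
eef_rot: [-3.139, 0.0, -3.024]
force: [-0.7, -3.2, 0.4]
gripper_width: 0.0118
grasp_force: 30.0
```

Emit:
carry_out(increments=[0, 0, 0.002, 0, 0, 0, 0.002, 0, 0, 0, 0.002, 0, 0, 0, 0.002, 0, 0, 0, 0, 0, 0, 0, 0, 0])

```text
time_s: 7.53
ee_pos: [0.5952, -0.1209, 0.0601]
eef_rot: [-3.139, 0.001, -3.024]
force: [-3.9, -5.3, 19.4]
gripper_width: 0.0119
grasp_force: 30.0
```

Emit:
carry_out(increments=[0, 0, -0.0008, 0, 0, 0, 0, 0, 0, 0, 0, 0])

```text
time_s: 7.78
ee_pos: [0.5951, -0.1209, 0.0603]
eef_rot: [-3.139, 0.001, -3.024]
force: [-2.9, -3.5, 14.8]
gripper_width: 0.0117
grasp_force: 30.0
```

```bash
cat > b.py <<'E'
from h import *
import sys
im=env.read_camera("wrist");cv2.imwrite(f"pics/{sys.argv[1]}.png",np.clip(im*1.6,0,255).astype(np.uint8))
c=cam("wrist");s=env.get_state();print(s["time_s"],s["ee_pos"],s["eef_rot"],s["force"],s["joints"][6])
h=cv2.cvtColor(im,cv2.COLOR_BGR2HSV)
m=cv2.inRange(h,(25,110,40),(60,255,255));n,l,st,ce=cv2.connectedComponentsWithStats(m)
for i in range(1,n):
    if st[i,4]>60:print(st[i],ce[i])
# unwarp vial: sample points along the vial axis (scale y) at z .07 through the middle
sy=np.array([np.sin(.077),np.cos(.077)]);mid=np.array([.558,.0119])
vm=np.array([.4715,.0222]) 
row=""
for k in range(-44,45,2):
    u,v=proj(c,[*(vm+sy*k/1000),.072]);u,v=int(round(u)),int(round(v))
    if 0<=u<640 and 0<=v<400:row+=f"{k}:{h[v,u,1]},{h[v,u,2]} "
print(row)
E
python3 b.py w3
```

```text
7.8333 [ 0.59514817 -0.12096919  0.06026413] [-3.13884747e+00  8.62840704e-04 -3.02362022e+00] [-3.36369782 -5.40028992 15.32143396] 1.404482511900612
[624   0  16  11 128] [633.0078125   4.421875 ]
```

View pics/w3.png

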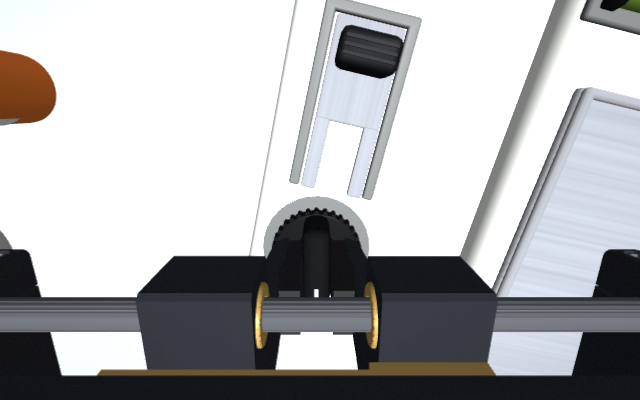

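The wrist view shows the fingers on the knob wing and the lock clear at the front. The vial is just off the top right corner, and turning clockwise brings it into view.

Emit:
carry_out(increments=[0, 0, -0.0002, 0.07, 0, 0, 0, 0.07, 0, 0, 0, 0.07, 0, 0, 0, 0.07, 0, 0, 0, 0.07, 0, 0, 0, 0.07, 0, 0, 0, 0.07, 0, 0, 0, 0, 0, 0, 0, 0])

```text
time_s: 8.58
ee_pos: [0.5952, -0.1207, 0.0603]
eef_rot: [-3.14, 0.002, 2.77]
force: [-2.7, -4.5, 14.8]
gripper_width: 0.0118
grasp_force: 30.0
```

```bash
python3 b.py w4
```

```text
8.6333 [ 0.59518881 -0.12065199  0.06029661] [-3.14010633e+00  2.02156188e-03  2.76969514e+00] [-3.39963904 -4.48844873 14.23905976] 1.0743938467845662
```

Run:
```python
from h import *
t=env.read_camera("top");s=env.read_camera("side");w=env.read_camera("wrist")
a=cv2.resize(t[180:230,190:270],None,fx=5,fy=5,interpolation=cv2.INTER_CUBIC)
b=cv2.resize(s[140:190,270:350],None,fx=5,fy=5,interpolation=cv2.INTER_CUBIC)
w=cv2.resize(w,(400,250))
t2=cv2.resize(t,(400,250))
cv2.imwrite("pics/m1.png",np.vstack([np.hstack([a,b]),np.hstack([w,t2])]))
```

```text
(no output)
```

View pics/m1.png

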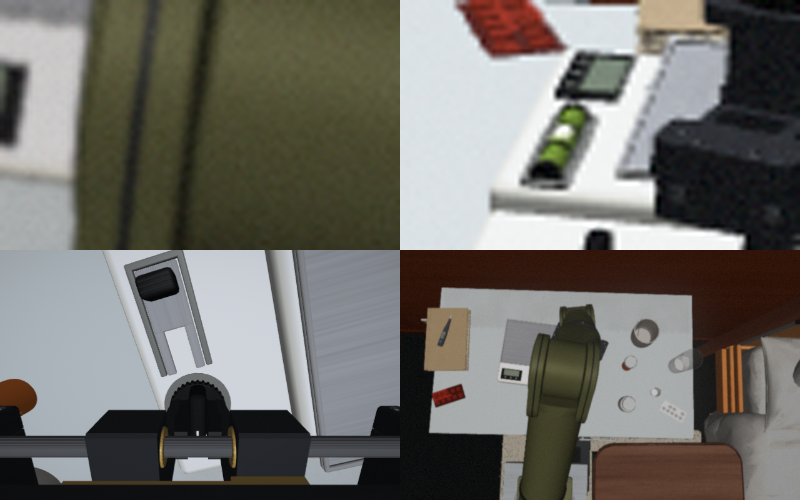

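The side view shows the vial (crop 580,108 to 545,178) with the bubble at (565,131), still left of the middle. I'll measure it there at subpixel level, with the start offset from w2 as the check.

```bash
cat > v.py <<'E'
from h import *
def prof(im,c,vm,yaw,zs,ys):
    # saturation profile along the vial axis, averaged over a strip of its top
    h=cv2.cvtColor(im,cv2.COLOR_BGR2HSV).astype(np.float32);P=[]
    for y in ys:P.append(np.mean([[cv2.getRectSubPix(h[...,k].copy(),(1,1),tuple(map(float,proj(c,[vm[0]+np.sin(-yaw)*y+dx,vm[1]+np.cos(yaw)*y,zs])))) [0,0] for k in(1,2)] for dx in(-.003,0,.003)],0))
    return np.array(P)
E
python3 - <<'E'
from v import *
ys=np.arange(-46,47,2)/1000.
z=np.load("w2.npz");c=(z["K"],z["R"],z["t"]);im=cv2.imread("pics/w2.png")
vm=onz(c,523.5,175,.070);print("vm w2",vm)
A=prof(im,c,vm,-.077,.070,ys)
cs=cam("side");S0=cv2.imread("pics/side0.png");ims=np.mean([env.read_camera("side").astype(float) for _ in range(6)],0).astype(np.uint8)
cv2.imwrite("pics/side1.png",ims)
B=prof(S0,cs,vm,-.077,.070,ys);C=prof(ims,cs,vm,-.077,.070,ys)
for r in zip(ys*1000,A.astype(int),B.astype(int),C.astype(int)):print(int(r[0]),*r[1],*r[2],*r[3])
E
```

```text
vm w2 [0.4709563  0.02304954 0.07      ]
-46 51 10 76 13 44 13
-44 35 35 70 15 53 13
-42 36 35 64 16 61 13
-40 59 47 57 17 68 14
-38 143 186 68 35 68 23
-36 143 186 87 56 70 34
-34 144 186 111 78 74 45
-32 144 185 131 97 90 65
-30 144 186 140 111 112 92
-28 144 185 147 124 133 118
-26 144 185 154 135 150 140
-24 144 185 154 134 151 139
-22 144 185 153 134 152 138
-20 144 184 153 135 153 139
-18 145 184 154 135 153 139
-16 144 183 157 132 153 135
-14 145 182 159 126 153 130
-12 44 25 158 122 151 126
-10 143 170 144 109 141 112
-8 144 182 133 94 133 98
-6 145 182 124 80 127 83
-4 145 182 125 79 120 86
-2 146 182 135 96 106 117
0 146 181 145 113 91 150
2 145 182 154 129 74 183
4 30 239 140 139 56 195
6 0 255 121 148 39 203
8 0 255 101 158 23 213
10 0 255 81 169 10 221
12 0 255 62 178 9 218
14 25 171 42 188 9 214
16 11 180 22 199 8 212
18 0 255 15 203 17 202
20 39 232 23 190 44 173
22 144 180 31 180 73 145
24 147 177 39 172 103 118
26 148 176 55 165 120 112
28 148 177 80 154 128 117
30 147 176 108 143 136 123
32 148 176 138 131 145 130
34 148 175 148 129 150 131
36 147 175 152 127 154 129
38 149 174 153 125 154 128
40 149 172 151 126 151 128
42 102 60 133 111 139 117
44 37 30 115 93 128 101
46 46 30 100 73 118 83
```

The bubble started about 11 mm left by w2. In the side view it has moved about 7 mm, leaving about 4 mm, and the right ring at -5 puts the middle at +8. That is about 0.31 rad more clockwise.

Emit:
carry_out(increments=[0, 0, 0, 0.06, 0, 0, 0, 0.06, 0, 0, 0, 0.06, 0, 0, 0, 0.06, 0, 0, 0, 0.06, 0, 0, 0, 0.01, 0, 0, 0, 0, 0, 0, 0, 0, 0, 0, 0, 0, 0, 0, 0, 0])

```text
time_s: 9.92
ee_pos: [0.5953, -0.1205, 0.0603]
eef_rot: [-3.141, 0.002, 2.46]
force: [-3.1, -4.0, 13.7]
gripper_width: 0.0113
grasp_force: 30.0
```

Run:
```python
from v import *
ys=np.arange(-20,47,2)/1000.
cs=cam("side");ims=np.mean([env.read_camera("side").astype(float) for _ in range(6)],0).astype(np.uint8)
C=prof(ims,cs,[.47096,.02305],-.077,.07,ys)
for r in zip(ys*1000,C.astype(int)):print(int(r[0]),*r[1],end=" | ")
s=env.get_state();print(s["time_s"],s["ee_pos"],s["eef_rot"],s["force"],s["grasp_force"])
cv2.imwrite("pics/m2.png",np.hstack([cv2.resize(ims[150:190,285:325],(400,400),interpolation=cv2.INTER_CUBIC),cv2.resize(env.read_camera("wrist")[:,120:520],(400,400))]))
```

```text
-20 150 142 | -18 151 140 | -16 154 137 | -14 156 133 | -12 153 130 | -10 136 112 | -8 120 92 | -6 107 71 | -4 91 77 | -2 68 125 | 0 43 174 | 2 16 224 | 4 10 228 | 6 10 224 | 8 10 222 | 10 11 220 | 12 25 197 | 14 40 173 | 16 57 149 | 18 72 131 | 20 86 120 | 22 99 110 | 24 114 101 | 26 123 104 | 28 130 113 | 30 137 123 | 32 145 133 | 34 150 133 | 36 154 130 | 38 155 129 | 40 153 129 | 42 141 121 | 44 131 108 | 46 123 94 | 10.2167 [ 0.59527544 -0.12051596  0.06027243] [-3.14134387e+00  2.33119442e-03  2.45974799e+00] [-2.04662808 -4.06564558 14.25803137] 30.00237464904785
```

View pics/m2.png

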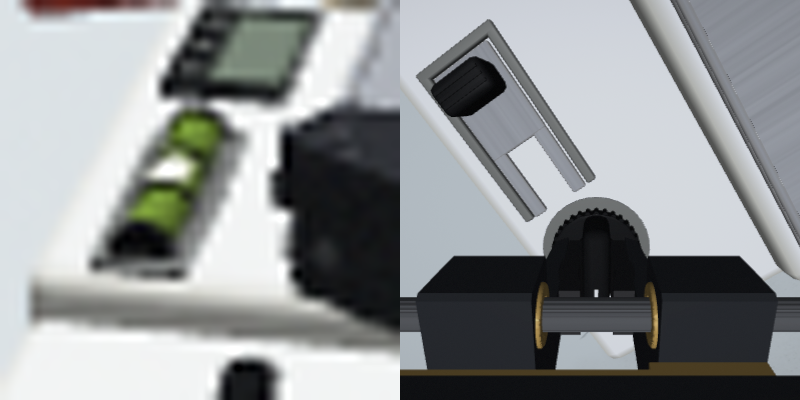

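The bubble sits centred between the rings: rings at -6 and +24, bubble at about 7 to 8. The knob is held down with 14 N, and the total turn of 0.80 rad agrees with the 11 mm start offset. I'm handing in.

```bash
python3 -c "
from workcell import env
print(env.finish_job())"
```

```text
the job is handed in; nothing more can be done
None
```

The job is handed in, with no verdict returned: the lock is at its front stop, the knob is held down at about 14 N (30 N grip), and the bubble is centred between the rings to within about 2 mm.

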